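# Centre a slide camera with its coarse and fine knobs

### The job

On the slide viewer, first turn the black outer ring of the double knob until the camera's red pointer is in line with the green block of the green slide station, then turn the small inner metal knob until the thin black line of that station's slide tray lies under the red pointer, which must still be in line with the block. Then press the red shutter button fully down to take the picture, and let it go. Move the camera and the trays only with the knobs, and do not shift the mug, the jar or the slide box.

Things in the scene. Friction and masses are not known exactly. Their poses are not given: they have to be found in the camera images.
- viewer: Fixed slide viewer, grey base plate 30 mm high. Origin at table height; plate spans x -110..+155, y -210..+210 mm in its frame (+x away from the robot, +y left, within 0.3 rad of world axes). Rail along y at x +65. Double knob at x -65, y -160; shutter button at x -65, y +160. Camera head up to 140 mm high between x -10 and +90, sliding along y.
- ring_grip (a point): Point on the vertical knob axis at a good height to grip the outer ring: black ribbed plastic, diameter 56 mm, from 15 mm below to 11 mm above this point. Below it a pedestal of radius 18 mm; base plate 30 mm below this point. The inner knob rises to 39 mm above this point.
- fine_grip (a point): Point on the same vertical axis at a good height to grip the inner knob: ribbed aluminium, diameter 24 mm, from 20 mm below this point (the ring's top) to 8 mm above it. Fingers must stay clear of the ring's top.
- coarse_ring (a joint): Angle of the outer ring, rad, growing counterclockwise seen from above, stops at -3 and +3. It moves the camera carriage with its red pointer 30 mm per rad along the viewer's +y (counterclockwise = left seen from the robot). About 0.06 N m of friction; stays where it is left. The ring and the inner knob turn independently.
- fine_knob (a joint): Angle of the inner knob, rad, growing counterclockwise seen from above, stops at -2.2 and +2.2. It moves both slide trays with their black lines 7 mm per rad along the viewer's +y; the lines are in the middle of their blocks at 0. It starts at 1.15 to 1.65 rad. About 0.04 N m of friction; stays where it is left.
- carriage: Grey block 46 x 50 x 30 mm on the rail with the white camera arm and black barrel. The robot must not push it. Its origin is not on the block but at table height at x = 0 of the viewer's frame; its y is that of the block's middle and of the red pointer.
- pointer_tip (a point): Tip of the carriage's red pointer, 2.5 mm wide, on the viewer's far (+x) side, 55 mm above the table, 113 mm from the viewer's origin along its x. Moves along the viewer's y with the outer ring only. It points to the coloured blocks, over the trays' white tongues.
- green_zone (a point): Middle of the top of the station's fixed green block at the viewer's far (+x) edge: 10 mm wide in y, 26 mm in x, top 50 mm above the table. Axes parallel to the viewer's. The pointer is in line with the block while its y in this frame is within the block's width.
- green_line (a point): Middle of the thin black line (2.5 mm wide, 30 mm long in x) on the white tongue of the green station's tray, right before the green block, top 50 mm above the table. Moves along y with the inner knob. Axes parallel to the viewer's. The pointer is on the line when its y in this frame is 0.
- green_station: Green slide station fixed on the viewer: green plate 94 x 62 mm under a white slide tray (84 x 30 mm) that moves on it along y. Origin at the plate's underside, 30 mm above the table, axes parallel to the viewer's. The robot must not push the tray.
- blue_line (a point): The same line on the blue station's tray. That station is otherwise alike, with a blue plate and block, and is not the one wanted. Which of the two stands left varies.
- shutter_top (a point): Centre of the top face of the red shutter button, diameter 26 mm, in a black housing on the viewer's base. Pressed straight down.
- shutter (a joint): Travel of the button, m: 0 released, 0.006 fully down (about 4 N; springs back). Beyond 0.004 it takes the picture.
- mug: White mug, radius 40 mm, 90 mm high, with a handle; origin at the centre of its underside. Leave alone.
- jar: Amber sample jar with white cap, radius 28 mm, 85 mm high; origin at the centre of its underside. Leave alone.
- slide_box: Closed blue slide box 90 x 160 x 30 mm, left of the viewer; origin at the centre of its underside. Leave alone.

How it is judged:
By the outcome, as a careful person would: the job done as asked, in the order asked, and still so for the second after the job is handed in, with the robot touching nothing.
It also fails if it takes over 70 s, if anything falls off the work surface, if the arm or the gripper's body presses on something with over 40 N, if the wrist force passes 120 N, or if a joint passes its speed limit or range.

### The arm

A 7-joint arm with a two-finger parallel gripper is mounted at the origin on the work surface. World frame = base frame: x ahead of the robot, y to its left, z up, the work surface at z = 0. Lengths are in m, angles in rad, forces in N, time in s.
With the tool pointing down it reaches from about 0.425 to 1.025 m from the base axis. Payload 9.4 kg.
Tool frame: the origin (TCP) lies at the very end of the fingers, on their centre line; the grasp point (between the pads) lies 19 mm behind it (ctrl.grip_depth is the z of the grasp point in the tool frame, in m); z points along the fingers, y is the direction in which the jaws open and shut (so a half turn about z gives the same grasp; the last joint's range is limited). The gripper opens to 85 mm and grips with 20 to 120 N. Pads are 22 mm wide; open, the fingers measure 114 mm over their backs; the gripper's body (76 mm by 85 mm) begins 54 mm behind the grasp point. The pads swing forward as they close: fully open they stand 13 mm farther back than shut.
Start: joints at [1.042, 0.599, -0.003, 1.599, 0.002, 0.943, -0.08], TCP at [0.317, -0.652, 0.231] pointing down, gripper open.
Joint ranges: [-2.57, 2.57], [-0.35, 1.97], [-1.29, 1.29], [0.11, 2.56], [-1.05, 4.19], [0.11, 1.86], [-2.63, 2.63]. Speed limits (rad/s): [2.22, 2.22, 3.01, 3.01, 3.14, 3.14, 3.14].

### API

Orientations are given as a rotation vector (axis times angle).
In Python, from workcell import ctrl, eyes gives the robot as it stands. The module is installed in compiled form; this text tells all that it offers.
- The arm moves only by the shell command python3 -m jog 'ROWS' [FORCE]. ROWS is JSON, one flat list of numbers, 7 for each row, row after row: the turn, a rotation vector about the tool's x, y, z in degrees, then the shift along the tool's x, y, z in cm, then the closure, from -1 (fully open) to 1 (shut). In form: [ax, ay, az, dx, dy, dz, gripper, ax, ay, az, dx, dy, dz, gripper, ...]. A call has 1 to 12 rows; each row shifts and turns the commanded pose from where the row before left it, along the tool's axes as they then stand; what a row does not reach is not made up. A row lasts 1/12 s, in which the tool goes at most 41.7 mm and 7.16 degrees, less where a joint would pass 70% of its speed; a pose out of reach is approached as far as the arm can. A call with a gripper value outside its range is refused whole. The fingers move at their own pace and stop on an object; FORCE is the grip in N (left out, the last holds). Time passes only in rows, so rows that do not move let the fingers close. It gives the time, the measured TCP pose, the force and the opening at its end, in the units of the state.
- ctrl.observe(): the state, without advancing time (a new reading comes with each control period).
- eyes.snapshot(name): name is "side" or "top" or "wrist"; returns (picture, depth): 384x512x3 uint8, red, green, blue; 384x512 float32, m along the optical axis (not along the pixel's ray), 0 where there is no reading.
- eyes.calibration(name): a dict with "fx", "fy", "cx", "cy" (pixels), "R" (3x3) and "t" (3): a world point X has camera coordinates R X + t; the wrist camera has in their place "T_tool_cam" (4x4, takes a point from camera to tool coordinates, whose origin is the TCP and whose axes are the flange's). Camera axes: x right, y down, z forward; pixel columns grow to the right and rows downward; lengths in m; the calibration is good to about 2 mm. A picture is of the moment at which its call begins: read the wrist's pose just before it. calibration takes no time and is no camera call.
- ctrl.sign_off(): hands the job in, once; it reports no verdict.
Trained networks look in the newest picture that a camera, given by its name, has taken for a name from the list of things; names that differ only in an ending like _2 or _b are one class to them, and where a whole thing is asked for, a point or a joint stands for the part that bears it (a point fixed in the world has none). Each returns a list of dicts, best first, with "score" (0 to 1); they miss things now and then, are a little off and sometimes report something else, mostly with a low value. They report only what shows in the picture. A call takes as long as a camera call.
- eyes.find_in(query, camera): "centre" ([x, y, z] in m, in world coordinates, good to about 4 mm: the middle of the surface that is visible of it).
- eyes.outline_of(query, camera): "region" (384x512 bool, what is visible of it).
- eyes.landmark_of(query, camera): "centre" ([x, y, z] in m, in world coordinates, good to about 4 mm: a listed point, or the origin of a listed thing).
The state is a dict: "clock": time; "q": joint angles; "joint_velocities": joint speeds; "joint_efforts": joint torques, N m; "ee_pos": TCP position; "tool_rot": TCP orientation; "force": force on the tool from outside, world axes, zero at the start; "torque": the same for the moment, N m; "grip_width": finger opening in m.
Only numpy, scipy, OpenCV 4.12 (cv2) and the standard library are available. Lean on these libraries where they do the work, as an engineer would, in place of code of your own. Each camera call takes 0.05 s, during which the arm holds its last target.

## Working session

There is one attempt and no reset: what is moved stays moved. The work goes in short steps, Python scripts to look and compute and a shell command to move; the robot and the scene stay as the last step left them, time stands still between calls to the robot, and variables do not carry over. Pictures are saved under pics/ and viewed, and the job is handed in when it is done.

```bash
mkdir -p pics; python3 - <<'E'
from workcell import ctrl, eyes
import cv2, numpy as np
print(ctrl.observe()); print(ctrl.grip_depth)
for c in ["side","top","wrist"]:
    p,d=eyes.snapshot(c); cv2.imwrite(f"pics/{c}0.png",p[:,:,::-1])
    print(c,eyes.calibration(c))
    for n in ["ring_grip","fine_grip","pointer_tip","green_zone","green_line","blue_line","shutter_top","viewer","green_station","mug","jar","slide_box"]:
        r=eyes.landmark_of(n,c)
        print(n,[(np.round(x["centre"],4).tolist(),round(x["score"],2)) for x in r[:2]])
print(ctrl.observe()["clock"])
E
```

```text
{'clock': 0.0, 'q': array([ 1.04228795,  0.60012557, -0.00255591,  1.60011318,  0.00180739,
        0.94289659, -0.0798303 ]), 'joint_velocities': array([-0.00182095, -0.00121656, -0.00072608, -0.001516  , -0.00018164,
        0.00190732, -0.00222423]), 'joint_efforts': array([-3.31104084e-04, -7.76444221e+01,  1.56473681e+00, -2.58006406e+01,
        1.24662378e-02,  9.07872134e-03,  2.95388895e-05]), 'ee_pos': array([ 0.3163197 , -0.65184198,  0.23042241]), 'tool_rot': array([-3.06032931e+00, -7.03415935e-01,  7.54332433e-04]), 'force': array([-0.0331804 , -0.06103374, -0.03363292]), 'torque': array([-0.0144718 , -0.00221719, -0.02873339]), 'grip_width': 0.08533952008541681}
-0.0187
side {'fx': 463.5622708460491, 'fy': 463.5622708460491, 'cx': 251.9443950075581, 'cy': 197.11026231823922, 'R': array([[-0.99839744, -0.05552862,  0.0109142 ],
       [-0.04271318,  0.61289749, -0.78900713],
       [ 0.03712319, -0.78820888, -0.61428709]]), 't': array([0.57517613, 0.08962611, 1.48199484])}
ring_grip [([0.502, -0.1575, 0.0594], 0.7)]
fine_grip [([0.5029, -0.151, 0.0907], 0.65)]
pointer_t
[... 1371 characters left out ...]
 ([0.6623, -0.023, 0.0491], 0.24)]
slide_box [([0.6347, 0.4203, -0.0004], 0.69)]
wrist {'fx': 325.3675758218776, 'fy': 325.3675758218776, 'cx': 257.37617088020676, 'cy': 195.5410901312663, 'T_tool_cam': array([[-2.83471052e-04, -9.65067329e-01, -2.62001850e-01,
         6.65780664e-02],
       [ 9.99999874e-01, -1.65146702e-04, -4.73635320e-04,
        -7.00734617e-04],
       [ 4.13821232e-04, -2.62001952e-01,  9.65067255e-01,
        -1.43528849e-01],
       [ 0.00000000e+00,  0.00000000e+00,  0.00000000e+00,
         1.00000000e+00]])}
ring_grip []
fine_grip []
pointer_tip []
green_zone []
green_line []
blue_line []
shutter_top []
viewer []
green_station []
mug []
jar []
slide_box []
1.95
```

View images.

View pics/top0.png

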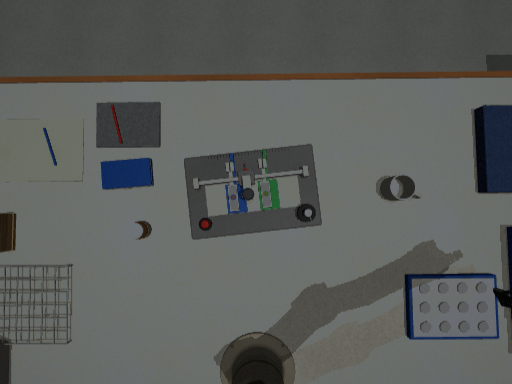

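View pics/side0.png

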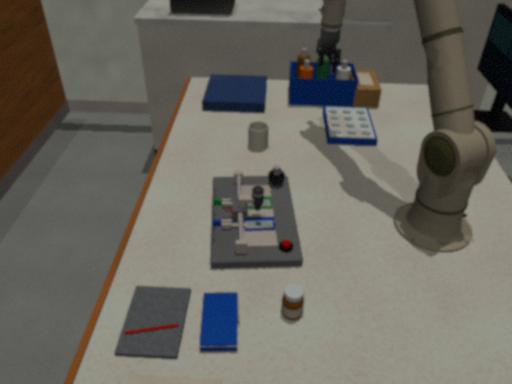

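The knob is at about (0.502, -0.157), the green station is the right-hand one, and the pointer starts to its left. In the top picture the ring is at px (306,213), the button at (205,224), the red pointer at (245,168) and the green block at (263,153). The viewer yaw is about 0.10. I'll move above the knob next.

```bash
python3 -m jog '[0,0,0,2.74,-2.6,0,-1,0,0,0,2.74,-2.6,0,-1,0,0,0,2.74,-2.6,0,-1,0,0,0,2.74,-2.6,0,-1,0,0,0,2.74,-2.6,0,-1,0,0,0,2.74,-2.6,0,-1,0,0,0,2.74,-2.6,0,-1,0,0,0,2.74,-2.6,0,-1,0,0,0,2.74,-2.6,0,-1,0,0,0,2.74,-2.6,0,-1,0,0,0,2.74,-2.6,0,-1,0,0,0,2.74,-2.6,0,-1]'
python3 -m jog '[0,0,0,2.74,-2.6,0,-1,0,0,0,2.74,-2.6,0,-1,0,0,-7,0,0,0,-1,0,0,-7,0,0,0,-1,0,0,-7,0,0,0,-1,0,0,-7,0,0,0,-1,0,0,-7,0,0,0,-1,0,0,-7,0,0,0,-1,0,0,-7,0,0,0,-1,0,0,-7,0,0,0,-1,0,0,-7,0,0,0,-1,0,0,-7,0,0,0,-1]'
python3 -c "
from workcell import ctrl;print(ctrl.observe()['q'])"
```

```text
clock: 2.95
ee_pos: [0.4766, -0.2263, 0.2316]
tool_rot: [3.061, 0.703, 0.001]
force: [1.0, -0.7, 0.6]
grip_width: 0.0853
clock: 3.95
ee_pos: [0.5028, -0.1574, 0.2314]
tool_rot: [2.097, 2.339, 0.0]
force: [0.3, -0.3, 0.2]
grip_width: 0.0858
[ 0.47900729  0.38544959 -0.38012185  2.03408851  0.2047587   0.75732636
  0.08337788]
```

```bash
cat > h.py <<'E'
from workcell import ctrl, eyes
import cv2, numpy as np
from scipy.spatial.transform import Rotation as Ro
def pose():
    s=ctrl.observe(); return np.array(s["ee_pos"]),Ro.from_rotvec(s["tool_rot"]).as_matrix(),s
def wcam():
    p,R,s=pose(); T=np.eye(4);T[:3,:3]=R;T[:3,3]=p
    return T@eyes.calibration("wrist")["T_tool_cam"]
def snap(c,f):
    W=wcam() if c=="wrist" else None
    p,d=eyes.snapshot(c); cv2.imwrite(f"pics/{f}.png",p[:,:,::-1]); return p,d,W
def pts(c,d,W=None):
    k=eyes.calibration(c);v,u=np.mgrid[0:384,0:512]
    X=np.stack([(u-k["cx"])/k["fx"]*d,(v-k["cy"])/k["fy"]*d,d],-1)
    if W is not None: return X@W[:3,:3].T+W[:3,3]
    return (X-k["t"])@k["R"]
def tool(target):
    p,R,s=pose(); return R.T@(np.array(target)-p)*100
def lm(n,c,m=2):
    r=eyes.landmark_of(n,c); print(c,n,[(np.round(x["centre"],4).tolist(),round(x["score"],2)) for x in r[:m]])
E
python3 - <<'E'
from h import *
p,d,W=snap("wrist","w1"); X=pts("wrist",d,W)
for n in ["ring_grip","fine_grip"]: lm(n,"wrist")
ok=d>0
for lo,hi in [(0.064,0.078),(0.094,0.105)]:
    m=ok&(X[...,2]>lo)&(X[...,2]<hi)&(np.hypot(X[...,0]-.502,X[...,1]+.157)<.04)
    q=X[m][:,:2].astype(np.float32); c,r=cv2.minEnclosingCircle(q); print(lo,m.sum(),c,r,np.median(X[m][:,2]))
E
```

```text
wrist ring_grip []
wrist fine_grip [([0.5024, -0.1584, 0.0885], 0.57)]
0.064 1956 (0.5019165277481079, -0.15626156330108643) 0.028598329052329063 0.07182167318779034
0.094 600 (0.50196373462677, -0.15640594065189362) 0.012573732994496822 0.09971804219807626
```

View pics/w1.png

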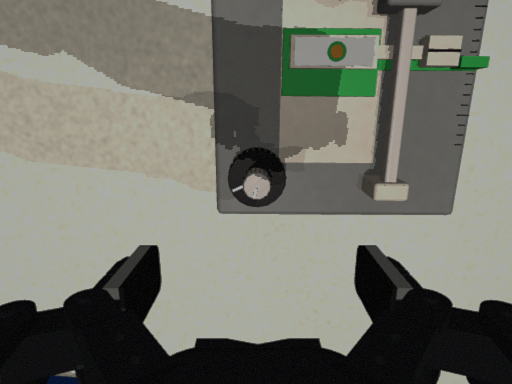

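The wrist picture shows the knob at px (257,178). The depth fit gives its centre at (0.5019, -0.1563), with radii of 28.6 mm and 12.6 mm and tops at z 0.0718 and 0.0997. All of these match the spec. Descending now.

```bash
python3 -m jog '[0,0,0,0.12,-0.08,0,-1,0,0,0,0,0,3,-1,0,0,0,0,0,3,-1,0,0,0,0,0,3,-1,0,0,0,0,0,3,-1,0,0,0,0,0,3,-1,0,0,0,0,0,2.5,-1,0,0,0,0,0,1.8,-1,0,0,0,0,0,0,-1]' 30
python3 -m jog '[0,0,0,0,0,0,1,0,0,0,0,0,0,1,0,0,0,0,0,0,1,0,0,0,0,0,0,1,0,0,0,0,0,0,1,0,0,0,0,0,0,1,0,0,0,0,0,0,1,0,0,0,0,0,0,1]'
python3 - <<'E'
from h import *
p,d,W=snap("wrist","w2");print(pose()[2]['q'],pose()[2]['torque'])
E
```

```text
clock: 4.85
ee_pos: [0.5004, -0.1554, 0.0353]
tool_rot: [-2.104, -2.328, 0.004]
force: [0.0, 0.2, -0.2]
grip_width: 0.0854
clock: 5.52
ee_pos: [0.502, -0.1564, 0.0398]
tool_rot: [2.104, 2.331, 0.001]
force: [-2.4, 1.8, 9.3]
grip_width: 0.055
[ 0.3288236   0.67180932 -0.19581414  2.18647201  0.40281429  0.31494073
 -0.10798197] [ 0.2403045   0.63531366 -0.10560313]
```

View pics/w2.png

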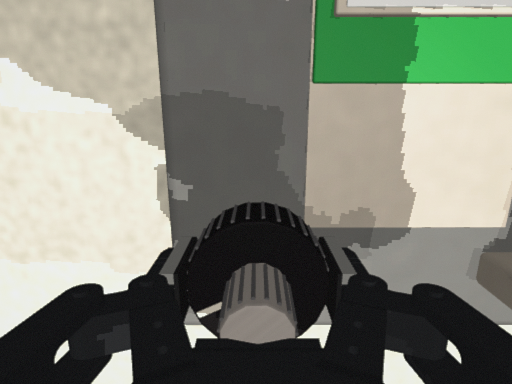

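The jaws are holding the ring (opening 55 mm). Now I'll turn it clockwise (+z of the tool).

```bash
python3 -m jog '[0,0,7,0,0,0,1,0,0,7,0,0,0,1,0,0,7,0,0,0,1,0,0,7,0,0,0,1,0,0,7,0,0,0,1,0,0,7,0,0,0,1,0,0,7,0,0,0,1,0,0,7,0,0,0,1,0,0,7,0,0,0,1,0,0,7,0,0,0,1,0,0,7,0,0,0,1,0,0,7,0,0,0,1]'
python3 - <<'E'
from h import *
p,d,W=snap("top","t2")
for n in ["pointer_tip","green_zone","green_line"]: lm(n,"top")
cv2.imwrite("pics/t2c.png",cv2.resize(p[120:250,170:340,::-1],None,fx=4.5,fy=4.5,interpolation=cv2.INTER_CUBIC))
print(pose()[2]['q'],pose()[2]['force'])
E
```

```text
clock: 6.57
ee_pos: [0.5033, -0.1572, 0.0398]
tool_rot: [3.124, 0.314, 0.006]
force: [-0.6, -2.9, 5.0]
grip_width: 0.0556
top pointer_tip [([0.6641, -0.0125, 0.0546], 0.92)]
top green_zone [([0.6907, -0.0254, 0.0472], 0.96)]
top green_line [([0.4653, 0.1586, 0.0536], 0.66), ([0.6578, -0.0266, 0.0501], 0.46)]
[ 0.12744303  0.67207991  0.09860442  2.1980999  -0.22531192  0.2762726
 -0.94363402] [ 0.12312053 -2.71646213  5.93836462]
```

View pics/t2c.png

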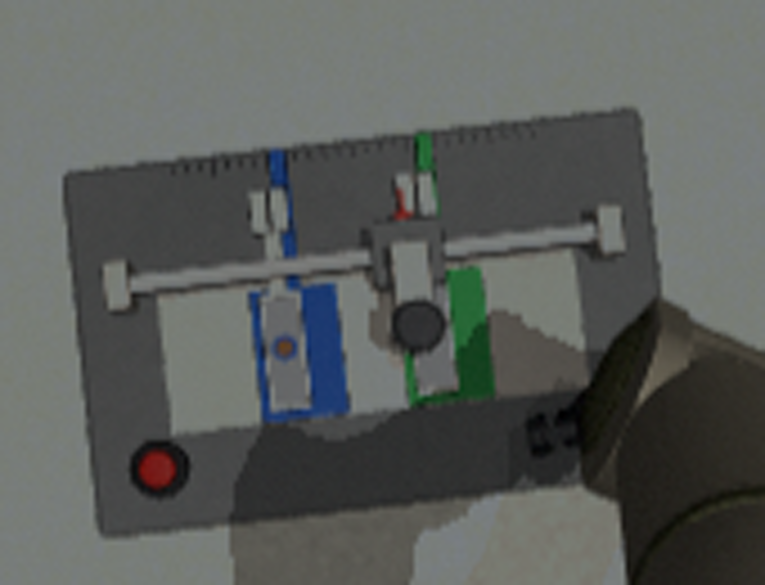

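```bash
cat >> h.py <<'E'
def atz(c,u,v,z):
    k=eyes.calibration(c);C=-k["R"].T@k["t"];r=k["R"].T@np.array([(u-k["cx"])/k["fx"],(v-k["cy"])/k["fy"],1.0])
    return C+r*(z-C[2])/r[2]
def cen(m,w=None):
    v,u=np.nonzero(m); return u.mean(),v.mean(),len(u)
def meas(p):
    hsv=cv2.cvtColor(p,cv2.COLOR_RGB2HSV);H,S,V=[hsv[...,i].astype(int) for i in range(3)]
    win=np.zeros(H.shape,bool)
    red=((H<10)|(H>170))&(S>120)&(V>60); grn=(H>45)&(H<80)&(S>90)&(V>50); blu=(H>100)&(H<125)&(S>120)&(V>50)
    return red,grn,blu
E
python3 - <<'E'
from h import *
p=cv2.imread("pics/t2.png")[:,:,::-1].copy()
r,g,b=meas(p)
def show(n,m):
    k,l,s,c=cv2.connectedComponentsWithStats(m.astype(np.uint8))
    for i in range(1,k):
        if s[i][4]>2: print(n,s[i],c[i].round(2),atz("top",*c[i],.052).round(4))
w=np.zeros(r.shape,bool);w[140:240,180:340]=1
show("r",r&w);show("g",g&w);show("b",b&w)
print(p[150:172,255:268].tolist()[0][:0])
E
```

```text
r [258 166   3   3   6] [258.83 167.17] [ 0.6461 -0.0133  0.052 ]
r [201 220   8   8  53] [204.43 223.66] [0.4697 0.1597 0.052 ]
g [262 150   5  11  32] [264.12 154.09] [ 0.6876 -0.0306  0.052 ]
g [260 179  20  31 263] [272.6  195.51] [ 0.5557 -0.0556  0.052 ]
b [230 153   4   8  28] [231.43 156.89] [0.6799 0.0733 0.052 ]
b [233 162   3  15  26] [234.04 171.  ] [0.6348 0.0654 0.052 ]
b [226 181  21  33 300] [238.54 198.3 ] [0.5482 0.0519 0.052 ]
b [234 195   2   4   4] [234.75 196.5 ] [0.554  0.0638 0.052 ]
[]
```

The ring works: 84° gave about 45 mm. The pointer is still about 20 mm from the block, so I'll turn another 38°, let go, lift, and look from close with the wrist camera.

```bash
python3 -m jog '[0,0,7,0,0,0,1,0,0,7,0,0,0,1,0,0,7,0,0,0,1,0,0,7,0,0,0,1,0,0,7,0,0,0,1,0,0,3,0,0,0,1,0,0,0,0,0,0,1,0,0,0,0,0,0,1]'
python3 -m jog '[0,0,0,0,0,0,-1,0,0,0,0,0,0,-1,0,0,0,0,0,0,-1,0,0,0,0,0,0,-1,0,0,0,0,0,0,-1,0,0,0,0,0,-1.5,-1,0,0,0,0,0,-3,-1,0,0,0,0,0,-3,-1,0,0,0,0,0,-3,-1,0,0,0,0,0,-3,-1]'
python3 -c "
from h import *
print(pose()[1].round(3),pose()[2]['q'])"
```

```text
clock: 7.43
ee_pos: [0.5033, -0.158, 0.0398]
tool_rot: [3.058, -0.713, 0.007]
force: [-1.0, -5.2, 5.5]
grip_width: 0.0553
clock: 8.27
ee_pos: [0.5013, -0.156, 0.1744]
tool_rot: [3.06, -0.71, -0.002]
force: [0.8, 0.5, 0.4]
grip_width: 0.0853
[[ 0.898 -0.44  -0.001]
 [-0.44  -0.898  0.   ]
 [-0.001  0.    -1.   ]] [-0.13078546  0.47670216  0.45981102  2.13019561 -0.36305248  0.61027328
 -1.44079752]
```

```bash
python3 -m jog '[0,0,0,1.68,-3.16,0,-1,0,0,0,1.68,-3.16,0,-1,0,0,0,1.68,-3.16,0,-1,0,0,0,1.68,-3.16,0,-1,0,0,0,1.68,-3.16,0,-1,0,0,0,1.68,-3.16,0,-1,0,0,-7,0,0,0,-1,0,0,-7,0,0,0,-1,0,0,-7,0,0,0,-1,0,0,-7,0,0,0,-1,0,0,-4,0,0,0,-1,0,0,0,0,0,0,-1]'
python3 - <<'E'
from h import *
p,d,W=snap("wrist","w3");np.save("w3W.npy",W);np.save("w3d.npy",d)
for n in ["pointer_tip","green_zone","green_line"]: lm(n,"wrist")
E
```

```text
clock: 9.27
ee_pos: [0.6755, -0.0304, 0.1731]
tool_rot: [-3.137, -0.166, 0.001]
force: [-0.1, -0.9, -0.8]
grip_width: 0.0851
wrist pointer_tip [([0.6703, -0.0305, 0.0518], 0.65)]
wrist green_zone [([0.6922, -0.028, 0.0521], 0.56)]
wrist green_line [([0.6595, -0.0241, 0.0521], 0.87)]
```

View pics/w3.png

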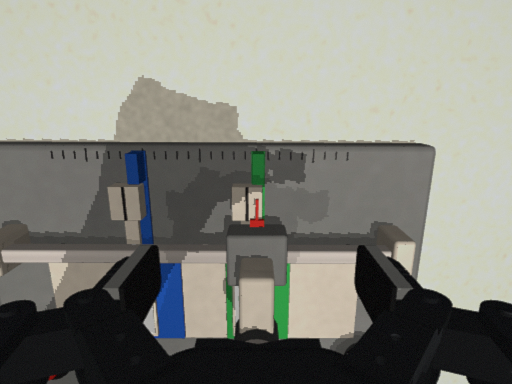

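The wrist picture shows the red pointer at column 257 and the green block at columns 252–265, so they are nearly in line. The black line is at about column 247, to the left. I'll measure these precisely.

```bash
cat >> h.py <<'E'
YAW=0.102; O=np.array([0.5503,0.0095])
def tov(P):
    x,y=P[0]-O[0],P[1]-O[1];c,s=np.cos(YAW),np.sin(YAW); return np.array([c*x+s*y,-s*x+c*y])*1000
def watz(W,u,v,z):
    k=eyes.calibration("wrist");r=W[:3,:3]@np.array([(u-k["cx"])/k["fx"],(v-k["cy"])/k["fy"],1.0]);C=W[:3,3]
    return C+r*(z-C[2])/r[2]
E
python3 - <<'E'
from h import *
W=np.load("w3W.npy");p=cv2.imread("pics/w3.png")[:,:,::-1].copy()
r,g,b=meas(p);w=np.zeros(r.shape,bool);w[145:230,225:290]=1
for n,m,z in [("r",r&w,.055),("g",g&w,.05)]:
    k,l,s,c=cv2.connectedComponentsWithStats(m.astype(np.uint8))
    for i in range(1,k):
        if s[i][4]>4:
            print(n,s[i],c[i].round(2),tov(watz(W,*c[i],z)).round(2))
            for v in range(s[i][1],s[i][1]+s[i][3],3):
                u=np.nonzero(l[v]==i)[0]; print(v,u.min(),u.max(),tov(watz(W,(u.min()+u.max())/2,v,z)).round(2))
gray=p.mean(2)
for v in (190,198,206,214): print(v,gray[v,228:272].astype(int))
for v in (190,198,206,214): print(v,tov(watz(W,247,v,.05)))
im=cv2.resize(p[140:240,215:305,::-1],None,fx=6,fy=6,interpolation=cv2.INTER_NEAREST);cv2.imwrite("pics/w3c.png",im)
E
```

```text
r [249 199  16  28 169] [256.68 218.14] [ 95.75 -50.96]
199 256 257 [112.64 -50.76]
202 256 258 [110.03 -51.18]
205 256 258 [107.4  -51.19]
208 256 258 [104.76 -51.2 ]
211 256 257 [102.11 -50.79]
214 256 257 [ 99.44 -50.79]
217 256 258 [ 96.77 -51.23]
220 250 263 [ 94.07 -50.81]
223 250 263 [ 91.36 -50.82]
226 249 264 [ 88.64 -50.82]
g [251 151  14  68 559] [258.43 172.77] [133.94 -52.28]
151 252 264 [152.07 -51.86]
154 251 264 [149.61 -51.46]
157 251 264 [147.14 -51.46]
160 251 264 [144.65 -51.47]
163 251 264 [142.16 -51.48]
166 251 264 [139.65 -51.49]
169 251 264 [137.13 -51.5 ]
172 251 264 [134.59 -51.51]
175 251 264 [132.05 -51.52]
178 251 264 [129.49 -51.53]
181 251 264 [126.92 -51.54]
184 253 264 [124.34 -52.39]
187 262 264 [121.76 -56.19]
190 262 264 [119.15 -56.21]
193 263 264 [116.53 -56.66]
196 263 264 [113.89 -56.68]
199 263 264 [111.24 -56.7 ]
202 263 264 [108.58 -56.73]
205 263 264 [105.91 -56.75]
208 262 264 [103.21 -56.34]
211 262 264 [100.51 -56.36]
214 262 264 [ 97.8  -56.39]
217 262 264 [ 95.06 -56.41]
190 [ 66  67  63  69 112 114 115 115 114 114 114 115 115 115 114 115 110  64
  20  28  76 116 116 113 110 111 110 111 111 111 111 111 113 108  75  89
  97 103 102 104 103 103 104 103]
198 [ 68  68  63  73 111 115 113 115 113 114 114 113 113 127 182 186 175  94
  34  56 125 184 186 185 186 176 140 171 151 145 153 183 186 177 103  87
  96 103 104 104 104 103 103 103]
206 [102  98  67  96 173 185 186 185 186 184 184 183 182 182 181 182 177 137
  48  37 100 183 184 183 183 186 182 154  96  93 131 185 187 176  98  87
  94 105 103 105 104 105 104 104]
214 [103 103 101 110 145 179 181 180 178 181 182 181 183 180 182 182 174 100
  36  42 103 183 186 186 187 187 177 114  85  99 144 182 184 171  91  87
  94 101 102 102 105 105 103 105]
190 [119.09754053 -42.69001018]
198 [112.07454859 -42.65586505]
206 [104.95672012 -42.62125883]
214 [ 97.74212108 -42.58618212]
```

View pics/w3c.png

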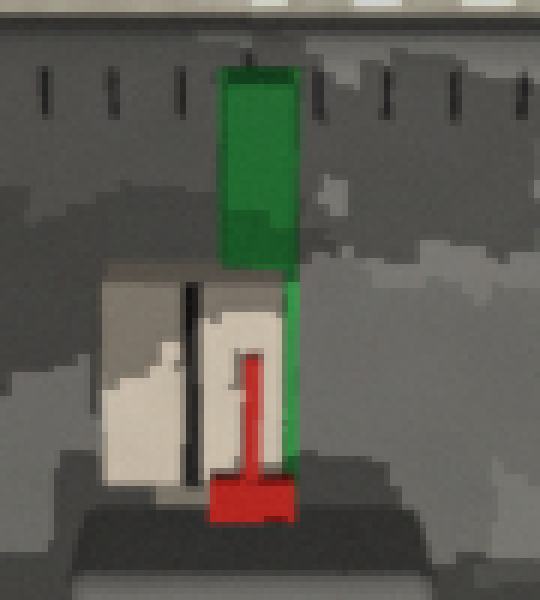

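The pointer (y −51.0) is 0.5 mm from the block's middle (y −51.5). The line is at y −42.3, so it needs −8.7 mm, which is about 71° clockwise on the inner knob. I'll go back above the knob, winding the wrist back.

```bash
python3 -m jog '[0,0,0,-3.1,1.78,0,-1,0,0,0,-3.1,1.78,0,-1,0,0,0,-3.1,1.78,0,-1,0,0,0,-3.1,1.78,0,-1,0,0,0,-3.1,1.78,0,-1,0,0,0,-3.1,1.78,0,-1,0,0,-7,0,0,0,-1,0,0,-7,0,0,0,-1,0,0,-7,0,0,0,-1,0,0,-7,0,0,0,-1,0,0,-7,0,0,0,-1,0,0,-7,0,0,0,-1]'
python3 -m jog '[0,0,-7,0,0,0,-1,0,0,-7,0,0,0,-1,0,0,-7,0,0,0,-1,0,0,-7,0,0,0,-1,0,0,0,0,0,0,-1,0,0,0,0,0,0,-1]'
python3 - <<'E'
from h import *
print(tool([.5019,-.1563,.078]),pose()[2]['q'],pose()[0])
E
```

```text
clock: 10.47
ee_pos: [0.5017, -0.1556, 0.1733]
tool_rot: [2.868, 1.281, -0.0]
force: [0.6, 0.1, 0.3]
grip_width: 0.0854
clock: 10.97
ee_pos: [0.5016, -0.1558, 0.1732]
tool_rot: [-2.482, -1.925, 0.0]
force: [0.6, 0.4, 0.2]
grip_width: 0.0858
[-0.04358514  0.04778455  9.52073547] [ 0.24103023  0.44357653 -0.06582723  2.10866694  0.05035907  0.59099343
 -0.11170402] [ 0.50156282 -0.15577988  0.17320753]
```

```bash
python3 -m jog '[0,0,0,-0.04,0.05,2.4,-1,0,0,0,0,0,3,-1,0,0,0,0,0,2.5,-1,0,0,0,0,0,1.5,-1,0,0,0,0,0,0,-1]' 25
python3 -m jog '[0,0,0,0,0,0,1,0,0,0,0,0,0,1,0,0,0,0,0,0,1,0,0,0,0,0,0,1,0,0,0,0,0,0,1,0,0,0,0,0,0,1,0,0,0,0,0,0,1,0,0,0,0,0,0,1,0,0,0,0,0,0,1,0,0,0,0,0,0,1]'
python3 - <<'E'
from h import *
p,d,W=snap("wrist","w4")
E
```

```text
clock: 11.38
ee_pos: [0.5006, -0.1557, 0.0765]
tool_rot: [-2.479, -1.925, 0.005]
force: [-0.2, -0.0, -0.5]
grip_width: 0.0859
clock: 12.22
ee_pos: [0.5024, -0.1563, 0.0802]
tool_rot: [2.477, 1.931, 0.001]
force: [-0.3, 0.8, 7.1]
grip_width: 0.0228
```

View pics/w4.png

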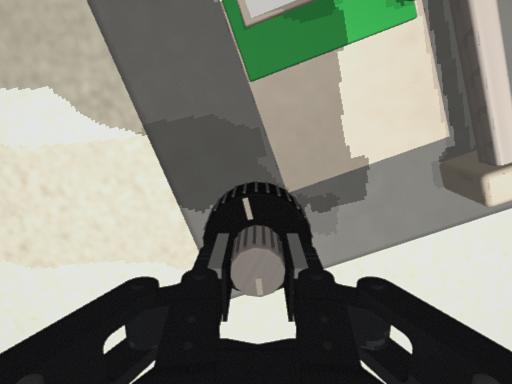

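The jaws hold the inner knob (22.8 mm) at px (257,270), with the ring visible below and free. Turning 71° clockwise.

```bash
python3 -m jog '[0,0,7,0,0,0,1,0,0,7,0,0,0,1,0,0,7,0,0,0,1,0,0,7,0,0,0,1,0,0,7,0,0,0,1,0,0,7,0,0,0,1,0,0,7,0,0,0,1,0,0,7,0,0,0,1,0,0,7,0,0,0,1,0,0,7,0,0,0,1,0,0,1,0,0,0,1,0,0,0,0,0,0,1]'
python3 -m jog '[0,0,0,0,0,0,1,0,0,0,0,0,0,-1,0,0,0,0,0,0,-1,0,0,0,0,0,0,-1,0,0,0,0,0,0,-1,0,0,0,0,0,0,-1,0,0,0,0,0,-1.5,-1,0,0,0,0,0,-3,-1,0,0,0,0,0,-3,-1,0,0,0,0,0,-2,-1,0,0,0,0,0,0,-1]'
python3 - <<'E'
from h import *
print(tool([.6755,-.0304,.173]),pose()[2]['q'],pose()[0],pose()[2]['tool_rot'])
E
```

```text
clock: 13.27
ee_pos: [0.5034, -0.1574, 0.0803]
tool_rot: [3.137, 0.131, 0.005]
force: [0.8, -3.5, 5.5]
grip_width: 0.023
clock: 14.18
ee_pos: [0.5036, -0.1567, 0.1777]
tool_rot: [3.138, 0.134, 0.008]
force: [-0.1, -0.2, -0.5]
grip_width: 0.0851
[ 18.20327466 -11.12118594   0.54992299] [-0.08464138  0.46165911  0.39184724  2.12384602 -0.30551299  0.60344153
 -0.96268059] [ 0.50357007 -0.15670174  0.17771269] [3.13769045 0.13381086 0.00806795]
```

```bash
python3 -m jog '[0,0,0,3.03,-1.85,0,-1,0,0,0,3.03,-1.85,0,-1,0,0,0,3.03,-1.85,0,-1,0,0,0,3.03,-1.85,0,-1,0,0,0,3.03,-1.85,0,-1,0,0,0,3.03,-1.85,0.4,-1,0,0,-1,0,0,0,-1,0,0,0,0,0,0,-1,0,0,0,0,0,0,-1]'
cat > m.py <<'E'
from h import *
import sys
n=sys.argv[1]
p,d,W=snap("wrist",n)
r,g,b=meas(p);w=np.zeros(r.shape,bool);w[130:240,205:310]=1
k,l,s,c=cv2.connectedComponentsWithStats((g&w).astype(np.uint8)); i=1+s[1:,4].argmax()
ys=[]
for v in range(s[i][1]+2,s[i][1]+s[i][3]):
    u=np.nonzero(l[v]==i)[0]
    if u.max()-u.min()>=11: ys.append(tov(watz(W,(u.min()+u.max())/2,v,.05)))
print("block",np.mean(ys,0),len(ys))
k,l,s,c=cv2.connectedComponentsWithStats((r&w).astype(np.uint8)); i=1+s[1:,4].argmax()
ys=[]
for v in range(s[i][1],s[i][1]+s[i][3]):
    u=np.nonzero(l[v]==i)[0]
    if u.max()-u.min()<=4: ys.append(tov(watz(W,(u.min()+u.max())/2,v,.055)))
print("pointer",np.mean(ys,0),ys[0],len(ys))
cv2.imwrite(f"pics/{n}c.png",cv2.resize(p[140:240,205:305,::-1],None,fx=6,fy=6,interpolation=cv2.INTER_NEAREST))
np.save("W_"+n,W)
gray=p.mean(2)
for v in range(182,218,2): print(v,235,gray[v,235:272].astype(int),tov(watz(W,235,v,.05)).round(1),tov(watz(W,271,v,.05)).round(1))
E
python3 m.py w5
```

```text
clock: 14.93
ee_pos: [0.6728, -0.0304, 0.1692]
tool_rot: [3.137, 0.161, -0.003]
force: [-1.4, -0.4, -0.1]
grip_width: 0.0851
block [137.84668922 -51.42017177] 32
pointer [104.42052404 -50.96928774] [112.6141717  -50.57988609] 20
182 235 [67 67 67 66 67 65 67 72 80 80 80 81 79 81 80 81 78 65 61 61 63 60 61 61
 62 60 62 61 64 70 80 79 78 79 81 79 79] [124.1 -32.8] [124.1 -62.6]
184 235 [68 66 67 65 67 66 67 80 83 84 84 83 82 83 85 84 82 81 90 88 84 79 78 80
 84 82 84 80 82 82 82 82 83 81 84 82 82] [122.4 -32.8] [122.4 -62.6]
186 235 [ 67  67  68  67  66  66  80 119 116 115 115 116 115 116 116 115 116 132
 184 179 117  33  12  54 116 116 116 114 115 114 115 115 114 114 114 114
 113] [120.7 -32.7] [120.7 -62.6]
188 235 [ 69  64  66  68  67  65  80 117 115 114 115 115 115 114 116 115 115 114
 113 116 107  34  11  52 116 116 115 116 113 113 112 114 113 114 114 114
 113] [119.  -32.7] [119.  -62.6]
190 235 [ 66  68  66  67  68  67  79 115 114 116 115 115 115 116 114 114 114 115
 114 116 108  32  12  53 115 115 113 114 113 113 112 113 113 113 112 112
 112] [117.3 -32.7] [117.3 -62.6]
192 235
[... 1736 characters left out ...]
3 183 183 184 184 183 183 184
 185 177 120  89  85 122 187 188 188 186 188 187 186 185 185 185 183 183
 184] [ 99.8 -32.3] [ 99.8 -62.8]
212 235 [105 105 104 102 103 102 108 144 185 183 182 183 183 181 182 183 182 184
 183 176 119  88  85 121 186 188 187 188 188 187 186 184 184 184 183 183
 183] [ 98.  -32.3] [ 98.  -62.9]
214 235 [ 79 102  99  70  62  65  78 132 184 183 181 182 184 181 182 183 183 184
 185 176 117  89  86 120 182 187 186 186 184 189 187 184 182 183 183 185
 184] [ 96.2 -32.3] [ 96.2 -62.9]
216 235 [ 64  65  66  65  65  63  78 132 185 184 183 182 180 184 175 126 119 122
 136 170 118  91  85  97 112 112 111 112 129 180 187 185 184 183 184 183
 178] [ 94.4 -32.3] [ 94.4 -62.9]
```

View pics/w5c.png

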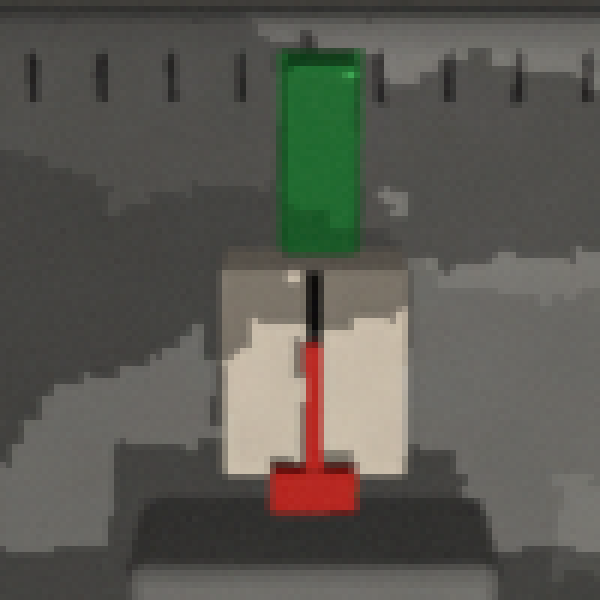

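The line (y −50.86) and the pointer (y −50.85) now coincide, both inside the block (−51.4 ± 5). In the crop the red pointer lies right on the black line, at px x≈314. Next is the shutter button, pressed with shut fingers.

```bash
python3 -m jog '[0,0,0,-2.62,-3.0,-0.5,1,0,0,0,-2.62,-3.0,-0.5,1,0,0,0,-2.62,-3.0,0,1,0,0,0,-2.62,-3.0,0,1,0,0,0,-2.62,-3.0,0,1,0,0,0,-2.62,-3.0,0,1,0,0,0,-2.62,-3.0,0,1,0,0,0,0,0,0,1,0,0,0,0,0,0,1,0,0,0,0,0,0,1]'
python3 - <<'E'
from h import *
p,d,W=snap("wrist","w6");X=pts("wrist",d,W); r,g,b=meas(p)
m=r&(d>0)&(np.hypot(X[...,0]-.469,X[...,1]-.16)<.03)
z=np.median(X[m][:,2]); m&=abs(X[...,2]-z)<.004
c,R=cv2.minEnclosingCircle(X[m][:,:2].astype(np.float32)); print(m.sum(),c,R,z, X[m].mean(0))
print(tool([c[0],c[1],z]),pose()[0],pose()[2]['grip_width'])
lm("shutter_top","wrist")
E
```

```text
clock: 15.82
ee_pos: [0.4699, 0.1592, 0.1807]
tool_rot: [-3.137, -0.16, -0.001]
force: [0.4, -0.5, 0.4]
grip_width: -0.0001
661 (0.46954312920570374, 0.16166776418685913) 0.012853996828198433 0.05261374226598331 [0.4703512  0.16164295 0.05257916]
[-0.07438588 -0.30369286 12.80238866] [0.47045405 0.15871979 0.18063863] 0.00014587313954705867
wrist shutter_top [([0.4691, 0.1626, 0.0504], 0.69)]
```

View pics/w6.png

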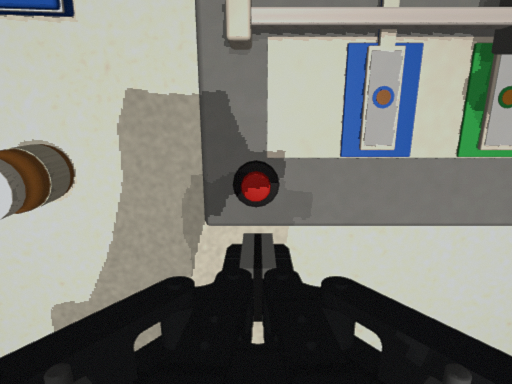

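The button's red top is at px (256,186). The fit gives (0.4695, 0.1617), z 0.0526 and radius 12.9 mm, which matches the spec. Approaching.

```bash
python3 -m jog '[0,0,0,-0.07,-0.3,2,1,0,0,0,0,0,3,1,0,0,0,0,0,3,1,0,0,0,0,0,2.5,1,0,0,0,0,0,1.5,1,0,0,0,0,0,0,1,0,0,0,0,0,0,1]'
python3 -c "
from h import *
print(tool([.4695,.1617,.0526]),pose()[2]['force'])"
```

```text
clock: 16.5
ee_pos: [0.4692, 0.1613, 0.0598]
tool_rot: [3.137, 0.157, -0.002]
force: [0.7, -0.5, 0.2]
grip_width: -0.0001
[ 0.03386334 -0.0380922   0.71770201] [ 0.74285776 -0.47875023  0.15713302]
```

```bash
python3 -m jog '[0,0,0,0,0,0.3,1,0,0,0,0,0,0.3,1,0,0,0,0,0,0.3,1,0,0,0,0,0,0.3,1,0,0,0,0,0,0,1,0,0,0,0,0,0,1]'
```

```text
clock: 17.0
ee_pos: [0.4694, 0.1631, 0.0486]
tool_rot: [-3.137, -0.161, -0.002]
force: [0.9, 0.2, 3.4]
grip_width: -0.0001
```

```bash
python3 -m jog '[0,0,0,0,0,0.2,1,0,0,0,0,0,0.1,1,0,0,0,0,0,0,1,0,0,0,0,0,0,1]'
python3 -m jog '[0,0,0,0,0,0.2,1,0,0,0,0,0,0,1,0,0,0,0,0,0,1,0,0,0,0,0,0,1]'
```

```text
clock: 17.33
ee_pos: [0.4694, 0.1631, 0.0459]
tool_rot: [-3.137, -0.161, -0.002]
force: [1.0, -1.1, 13.0]
grip_width: -0.0004
clock: 17.67
ee_pos: [0.4694, 0.1632, 0.0454]
tool_rot: [-3.136, -0.16, -0.004]
force: [-2.9, -1.3, 38.2]
grip_width: 0.0001
```

The stop was reached: force jumped from 3 N to 13 N and then 38 N, with about 7 mm of travel measured. Releasing, then re-checking the alignment.

```bash
python3 -m jog '[0,0,0,0,0,-1,1,0,0,0,0,0,-2,1,0,0,0,0,0,-3,1,0,0,0,0,0,-3,1,0,0,0,0,0,-3,1,0,0,0,0,0,-1.5,1,0,0,0,0,0,0,1]'
python3 - <<'E'
from h import *
p,d,W=snap("wrist","w7");X=pts("wrist",d,W); r,g,b=meas(p)
m=r&(d>0)&(np.hypot(X[...,0]-.469,X[...,1]-.16)<.03)
print("button z",np.median(X[m][:,2])); print(tool([.6728,-.0304,.172]))
E
```

```text
clock: 18.25
ee_pos: [0.4695, 0.1635, 0.181]
tool_rot: [-3.135, -0.162, -0.005]
force: [0.4, -0.4, -0.1]
grip_width: 0.0
button z 0.05263627716569197
[18.2754973  21.39731551  0.74546705]
```

```bash
python3 -m jog '[0,0,0,2.61,3.05,0,-1,0,0,0,2.61,3.05,0,-1,0,0,0,2.61,3.05,0,-1,0,0,0,2.61,3.05,0,-1,0,0,0,2.61,3.05,0,-1,0,0,0,2.61,3.05,0,-1,0,0,0,2.61,3.05,0.8,-1,0,0,0,0,0,0,-1,0,0,0,0,0,0,-1]'
python3 m.py w8 | head -6
python3 - <<'E'
from h import *
eyes.snapshot("top")
for n in ["mug","jar","slide_box"]: lm(n,"top",1)
E
```

```text
clock: 19.05
ee_pos: [0.6722, -0.0333, 0.1674]
tool_rot: [3.137, 0.156, -0.005]
force: [-0.2, 0.7, 0.2]
grip_width: 0.0854
block [137.94613367 -51.88053542] 32
pointer [104.36909888 -50.58509314] [112.92696589 -50.97133596] 21
182 235 [ 65  67  69  67  78  81  82  80  81  80  81  80  82  82  80  79  80  79
  79  80  79  78  78  80  78  79  79  80  80  80  80  80  77  78  69  74
 101] [123.5 -35.8] [123.4 -65.4]
184 235 [ 66  67  66  76  99  94  98  96  96  99  98  97  97  98  99  98  95  76
top mug [([0.5771, -0.449, 0.001], 0.56)]
top jar [([0.4536, 0.37, 0.0014], 0.72)]
top slide_box [([0.6356, 0.418, -0.0019], 0.85)]
```

View pics/w8c.png

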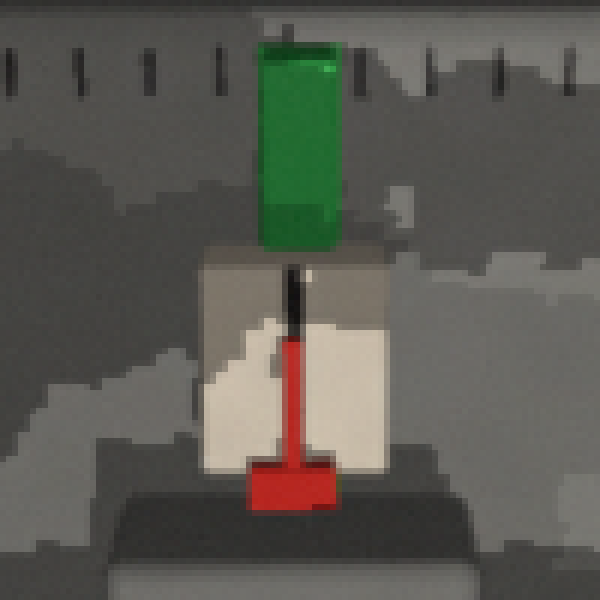

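The alignment is unchanged: the pointer at px x≈292 lies on the black line, below the green block at px 260–340. The button has sprung back and the robot is clear of everything.

```bash
python3 -c "
from workcell import ctrl
print(ctrl.sign_off())"
```

```text
the job is handed in; nothing more can be done
None
```

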